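Make up a bangle set on the stand

TASK

Make up the customer's set on the bare walnut bangle stand, threading the pieces over its post from the broadest to the narrowest: the plain broad bone bangle at the bottom, then the stone-studded lac bangle, then the open copper bracelet, and the thin gold churi from the jewel box on top, each lying flat on the one below. The bone bangle is still on the stepped size gauge, so draw it straight up, keeping it level until it is clear. Lower every piece into place instead of letting it fall, and leave the steel kada and the polish tin where they are.

Things in the scene. Friction and masses are not known exactly. Their poses are not given: they have to be found in the camera images.
- bone: Plain ivory-coloured bone bangle, broadest of the set: closed ring, 57 mm bore, 67 mm outside, 18 mm high, 45 g. Origin: centre of its underside; z up. Starts level on the size gauge, underside 20 mm above the counter, 1.5 mm clear of the step that fills the lower 16 mm of its bore. Grip across the outside diameter, any yaw.
- lac: Pink lac bangle with a row of clear stones: closed ring, 57 mm bore, 68 mm outside over the stones, 12 mm high, 40 g. Origin: centre of its underside; z up. Lies flat on the counter at the start; grip across the outside diameter, any yaw.
- cuff: Copper bracelet, an open cuff with a ball at each end: 57 mm bore, 65 mm outside, 9 mm high, 35 g. Its opening, about 25 mm wide, looks along its own +x (any yaw); grip across the diameter along its own y, so that no finger meets the opening. Origin: centre of the ring at the underside; z up. Starts flat on the velvet pad, underside 12 mm above the counter.
- churi: Thin gold-plated churi, beaded outside, narrowest of the set: closed ring, 57 mm bore, 63 mm outside, 6 mm high, 20 g. Origin: centre of its underside; z up. Starts flat on the floor of the open jewel box (underside 8 mm above the counter), within 15 mm of the box's middle along the box's y and 8 mm along its x.
- stand: Bangle stand of turned walnut, fixed: round foot 100 mm across, 12 mm thick, with an upright round post 30 mm across in its middle, ending 63 mm above the counter (straight to 55 mm, then tapering to 21 mm across). The first bangle rests on the foot, 12 mm above the counter; the full set reaches 57 mm. Origin: centre of its underside; z up along the post.
- gauge: Stepped bangle-size gauge of light brown wood, fixed: foot 84 mm across, 6 mm high, then round steps 63 mm across (up to 20 mm above the counter), 54 mm (up to 36 mm) and 47 mm (up to 51 mm). The bone bangle rests on top of the 63 mm step, around the 54 mm step. Origin: centre of its underside; z up.
- box: Walnut jewel box, fixed, open: 140 mm (its x) by 190 mm (its y), walls 8 mm thick, 45 mm high, inside 124 by 174 mm, velvet floor 8 mm above the counter. Its lid stands open on its +x side, leaning back 13 degrees, top 185 mm above the counter. Reach in with the fingers closing along the box's y. Origin: centre of its underside; z up.
- pad: Flat square velvet display pad, fixed, 156 by 156 mm over its wooden edge, 12 mm thick; the copper bracelet lies on it. Origin: centre of its underside; z up.
- kada: Plain polished steel kada, larger than the set: closed ring, 66 mm bore, 78 mm outside, 8 mm high, lying loose on the counter. Not part of the set; leave it. Origin: centre of its underside.
- tin: Round aluminium polish tin with a paper label, 54 mm across, 36 mm high, standing loose towards the counter's far edge. Leave it. Origin: centre of its underside.

How it is judged:
On the way, in this order (a step that is already met when the one before it is completed fails the run):
1. the bone bangle lies at the bottom, flat on the stand's foot around the post, let go (horizontal distance between bone and stand below 0.016 m and z of bone in the frame of stand between 0.008 and 0.016 m and angle between bone's own z axis and vertical below 0.12 rad and contact force between the fingers and bone below 0.1 N), for 0.2 s.
2. the lac bangle lies on the bone bangle, let go (horizontal distance between each of bone, lac and stand below 0.016 m and z of bone in the frame of stand between 0.008 and 0.016 m and angle between each of bone, lac's own z axis and vertical below 0.12 rad and z of lac in the frame of stand between 0.025 and 0.035 m and contact force between the fingers and lac below 0.1 N), for 0.2 s.
3. the copper bracelet lies on the lac bangle, let go (horizontal distance between each of bone, lac, cuff and stand below 0.016 m and z of bone in the frame of stand between 0.008 and 0.016 m and angle between each of bone, lac, cuff's own z axis and vertical below 0.12 rad and z of lac in the frame of stand between 0.025 and 0.035 m and z of cuff in the frame of stand between 0.036 and 0.048 m and contact force between the fingers and cuff below 0.1 N), for 0.2 s.
4. the gold churi lies on top of the copper bracelet, let go (horizontal distance between each of bone, lac, cuff, churi and stand below 0.016 m and z of bone in the frame of stand between 0.008 and 0.016 m and angle between each of bone, lac, cuff, churi's own z axis and vertical below 0.12 rad and z of lac in the frame of stand between 0.025 and 0.035 m and z of cuff in the frame of stand between 0.036 and 0.048 m and z of churi in the frame of stand between 0.045 and 0.057 m and contact force between the fingers and churi below 0.1 N), for 0.2 s.
At the end, for the whole second after the job is handed in: On the stand's post, from below: bone, lac, copper bracelet, churi; each flat (within 7 degrees), released, at rest, within 16 mm of the post's axis, undersides 12, 30, 42 and 51 mm above the counter (within 4, 5, 6, 6 mm). Kada and tin within 20 mm of their starts (all of step 4 and contact force between the fingers and bone below 0.1 N and linear speed of each of bone, lac, cuff, churi below 0.02 m/s and contact force between the fingers and lac below 0.1 N and contact force between the fingers and cuff below 0.1 N and distance of each of kada, tin from where it was at the start of the episode below 0.02 m); the robot touches nothing.
It fails at once if a piece of the set is dropped: it falls free from more than about 25 mm ((linear speed of bone above 0.7 m/s and contact force between anything else and bone below 0.02 N) or (linear speed of lac above 0.7 m/s and contact force between anything else and lac below 0.02 N) or (linear speed of cuff above 0.7 m/s and contact force between anything else and cuff below 0.02 N) or (linear speed of churi above 0.7 m/s and contact force between anything else and churi below 0.02 N)).
It fails at once if the bone bangle is tipped more than 25 degrees (angle between bone's own z axis and vertical above 0.44 rad).
It fails at once if the steel kada or the polish tin is pushed away by more than 20 mm (distance of any of kada, tin from where it was at the start of the episode above 0.02 m).
It also fails if it takes over 96 s, if anything falls off the work surface, if the arm or the gripper's body presses on something with over 40 N, if the wrist force passes 120 N, or if a joint passes its speed limit or range.

ROBOT

A 6-joint arm with a two-finger parallel gripper is mounted at the origin on the work surface. World frame = base frame: x ahead of the robot, y to its left, z up, the work surface at z = 0. Lengths are in m, angles in rad, forces in N, time in s.
With the tool pointing down it reaches from about 0.425 to 0.95 m from the base axis. Payload 3.5 kg.
Tool frame: the origin (TCP) lies between the finger pads; the fingertips stand 22 mm ahead of it and the grasp point (between the pads) lies 3 mm ahead of it (ctrl.nose_length is the z of the fingertips in the tool frame, in m); z points along the fingers, y is the line along which they close (so a half turn about z gives the same grasp; the last joint's range is limited). The gripper opens to 85 mm and grips with 20 to 120 N. Pads are 22 mm wide; open, the fingers measure 114 mm over their backs; the gripper's body (76 mm by 85 mm) begins 54 mm behind the grasp point. The pads swing forward as they close: fully open they stand 13 mm farther back than shut.
Start: joints at [1.156, 0.286, 1.577, -0, 1.279, -0.15], TCP at [0.177, 0.651, 0.253] pointing down, gripper open.
Joint ranges: [-2.77, 2.77], [-0.9, 2.22], [0.21, 2.48], [-1.53, 4.67], [0.24, 2.81], [-2.84, 2.84]. Speed limits (rad/s): [2.79, 2.79, 3.14, 3.14, 3.14, 3.14].

INTERFACE

Orientations are given as a unit quaternion [x, y, z, w].
In Python, from plant import ctrl gives the robot as it stands. The module is installed in compiled form; this text tells all that it offers.
- The arm moves only by the tool send_rows, never from a script. Its argument "rows" is text: rows parted by semicolons, each of 7 numbers parted by spaces: the turn, a rotation vector about the tool's x, y, z in normalised numbers (1 is 180 degrees), then the shift along the tool's x, y, z in normalised numbers (1 is 600 mm), then the opening, from -1 (shut) to 1 (fully open). A call has 1 to 8 rows; each row is the pose to reach, as a shift and turn from the pose commanded when the call began, along the tool's axes at that moment; what a row does not reach only later rows make up. A row lasts 1/8 s, in which the tool goes at most 62.5 mm and 10.7 degrees, less where a joint would pass 70% of its speed; a pose out of reach is approached as far as the arm can. No shift or turn number may pass 1 either way. A call with a gripper value outside its range is refused whole. The fingers move at their own pace and stop on an object; "grip_force" is the grip in N (left out, the last holds). Time passes only in rows, so rows that repeat a pose let the fingers close. It gives the time, the measured TCP pose, the force, the opening and the grip force at its end, in the units of the state.
- ctrl.get_state(): the state, without advancing time (a new reading comes with each control period).
- ctrl.read_camera(name): name is "scene" or "top" or "wrist"; returns a dict with "color" (400x640x3 uint8, red, green, blue), "fx", "fy", "cx", "cy" (pixels), "extrinsics" (4x4, takes a point from world to camera coordinates). Camera axes: x right, y down, z forward; pixel columns grow to the right and rows downward; lengths in m; the calibration is good to about 2 mm. A picture is of the moment at which its call begins. There is no depth.
- ctrl.sign_off(): hands the job in; it is judged then, once.
Trained networks look in a picture, given as the dict that the camera call returned (one of the last four; its "shot" number tells which), for a name from the list of things; names that differ only in an ending like _2 or _b are one class to them, and where a whole thing is asked for, a point or a joint stands for the part that bears it (a point fixed in the world has none). Each returns a list of dicts, best first, with "p" (0 to 1); they miss things now and then, are a little off and sometimes report something else, mostly with a low value. They report only what shows in the picture. A call takes as long as a camera call.
- ctrl.look_for(picture, target): "position" ([x, y, z] in m, in the coordinates of the camera as it stood for that picture, good to about 4 mm: the middle of the surface that is visible of it).
The state is a dict: "time": time; "qpos": joint angles; "dq": joint speeds; "joint_efforts": joint torques, N m; "eef_pos": TCP position; "tcp_rot": TCP orientation; "contact_force": force on the tool from outside, world axes, zero at the start; "wrist_torque": the same for the moment, N m; "opening": opening from 0.0 (shut) to 1.0 (fully open); "finger_force": force on a finger pad.
Only numpy, scipy, OpenCV 4.12 (cv2) and the standard library are available. Lean on these libraries where they do the work, as an engineer would, in place of code of your own. Each camera call takes 0.05 s, during which the arm holds its last target. There are 200 camera calls.

## Working session

There is one attempt and no reset: what is moved stays moved. The work goes in short steps, Python scripts to look and compute and a tool call to move; the robot and the scene stay as the last step left them, time stands still between calls to the robot, and variables do not carry over. Pictures are saved under pics/ and viewed, at most 14 in all, crops included, and the job is handed in when it is done.

Besides the shell and the picture viewer there is one more tool, called as a command line: name --argument value ..., lists and objects as JSON in quotes. send_rows: Moves the arm, as the interface text tells. Its arguments: {"type":"object","properties":{"rows":{"type":"string"},"grip_force":{"type":"number"}},"required":["rows"]}

```bash
mkdir -p pics
cat > h.py <<'E'
import numpy as np, cv2
from plant import ctrl
from scipy.spatial.transform import Rotation as R
def w(pic,p):
    E=np.array(pic["extrinsics"]); return E[:3,:3].T@(np.array(p)-E[:3,3])
def ray(pic,u,v,z):
    E=np.array(pic["extrinsics"]); c=-E[:3,:3].T@E[:3,3]
    d=E[:3,:3].T@np.array([(u-pic["cx"])/pic["fx"],(v-pic["cy"])/pic["fy"],1]); return c+d*(z-c[2])/d[2]
def proj(pic,P):
    E=np.array(pic["extrinsics"]); q=E[:3,:3]@np.array(P)+E[:3,3]; return [pic["fx"]*q[0]/q[2]+pic["cx"],pic["fy"]*q[1]/q[2]+pic["cy"]]
def save(pic,n): cv2.imwrite("pics/"+n+".png",cv2.cvtColor(pic["color"],cv2.COLOR_RGB2BGR))
def st():
    s=ctrl.get_state(); print("t",round(s["time"],2),"p",np.round(s["eef_pos"],4),"open",round(s["opening"],3))
    print(np.round(R.from_quat(s["tcp_rot"]).as_matrix(),3).tolist(), "F",np.round(s["contact_force"],1),"q",np.round(s["qpos"],2)); return s
E
python3 - <<'E'
from h import *
st()
for c in ["top","scene"]:
    p=ctrl.read_camera(c); save(p,c+"0"); print(c,np.round(p["extrinsics"],3).tolist(),p["fx"])
    for n in "bone lac cuff churi stand gauge box pad kada tin".split():
        for r in ctrl.look_for(p,n)[:2]: print(n,round(r["p"],2),np.round(w(p,r["position"]),3),np.round(proj(p,w(p,r["position"]))))
E
```

```text
t 0.0 p [0.1764 0.6509 0.2519] open 0.998
[[-0.965, 0.262, -0.001], [0.262, 0.965, -0.002], [0.0, -0.002, -1.0]] F [ 0.1 -0.8  0.4] q [ 1.16  0.29  1.58  0.    1.28 -0.15]
top [[-0.01, -1.0, 0.023, -0.021], [-0.998, 0.009, -0.058, 0.586], [0.058, -0.024, -0.998, 0.83], [0.0, 0.0, 0.0, 1.0]] 391.866202048731
bone 0.52 [0.475 0.07  0.041] [277. 255.]
lac 0.52 [0.637 0.065 0.014] [281. 179.]
cuff 0.53 [ 0.481 -0.288  0.02 ] [444. 249.]
churi 0.18 [ 0.47  -0.309  0.014] [453. 254.]
stand 0.73 [ 0.457 -0.069  0.007] [343. 261.]
gauge 0.36 [0.551 0.35  0.044] [141. 220.]
gauge 0.25 [ 0.635 -0.072  0.008] [343. 180.]
box 0.58 [0.551 0.349 0.043] [142. 220.]
pad 0.94 [ 0.469 -0.311  0.012] [454. 255.]
pad 0.44 [0.637 0.065 0.012] [280. 179.]
kada 0.52 [ 0.636 -0.068  0.005] [341. 180.]
tin 0.4 [ 0.47  -0.312  0.013] [454. 254.]
scene [[-0.003, 1.0, 0.004, 0.013], [0.587, 0.005, -0.81, -0.329], [-0.81, -0.0, -0.587, 1.46], [0.0, 0.0, 0.0, 1.0]] 408.4896989383258
bone 0.71 [ 0.766 -0.051  0.037] [301. 241.]
bone 0.5 [0.502 0.067 0.035] [353. 171.]
lac 0.63 [0.641 0.062 0.01 ] [353. 213.]
cuff 0.64 [ 0.494 -0.292  0.018] [212. 174.]
cuff 0.34 [ 0.64  -0.069  0.003] [297. 215.]
stand 0.97 [ 0.472 -0.074  0.012] [298. 172.]
gauge 0.56 [0.49  0.071 0.014] [353. 175.]
box 0.84 [0.611 0.33  0.094] [475. 176.]
pad 0.93 [ 0.491 -0.316  0.011] [204. 176.]
kada 0.66 [ 0.639 -0.07   0.006] [296. 213.]
kada 0.56 [ 0.469 -0.073  0.011] [298. 172.]
tin 0.87 [ 0.767 -0.049  0.037] [302. 241.]
tin 0.22 [0.504 0.069 0.035] [354. 171.]
```

View pics/top0.png

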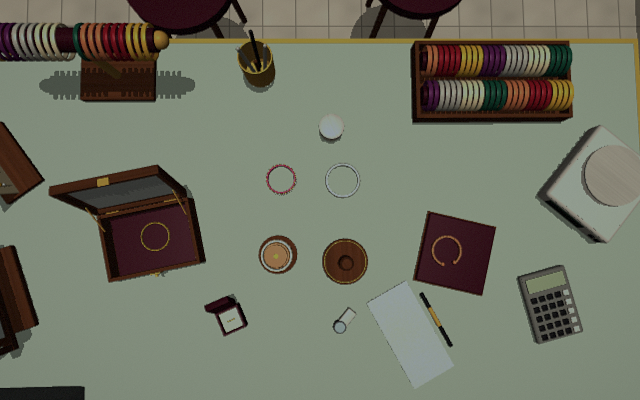

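View pics/scene0.png

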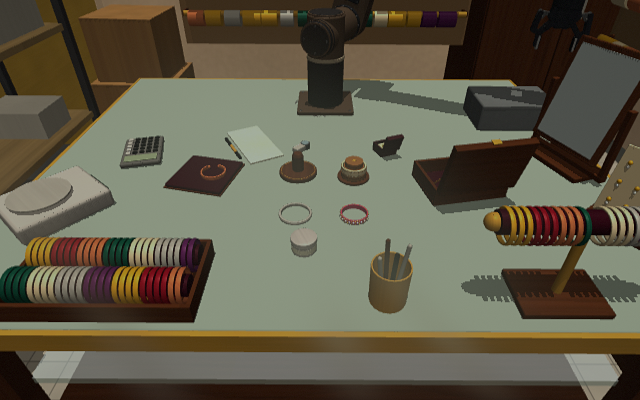

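```bash
cat >> h.py <<'E'
def go(P,yaw=None):
    """print shift (mm) and turn (deg about tool z) to reach TCP P with closing axis at world yaw (deg)"""
    s=ctrl.get_state(); M=R.from_quat(s["tcp_rot"]).as_matrix(); d=M.T@(np.array(P)-s["eef_pos"])*1e3
    y=np.degrees(np.arctan2(M[1,1],M[0,1]))
    t=0 if yaw is None else (-(yaw-y)+90)%180-90
    print("shift",np.round(d,1),"turn",round(t,1),"closing yaw now",round(y,1))
E
python3 - <<'E'
from h import *
print(ctrl.nose_length)
go([0.47,0.0,0.27],90)
p=ctrl.read_camera("wrist"); E=p["extrinsics"]; s=ctrl.get_state()
M=R.from_quat(s["tcp_rot"]).as_matrix(); print("cam in tool",np.round(M.T@(-E[:3,:3].T@E[:3,3]-s["eef_pos"]),4),np.round(M.T@E[:3,:3].T,3).tolist(),p["fx"])
E
```

```text
0.022
shift [-453.6 -552.   -16.7] turn -15.2 closing yaw now 74.8
cam in tool [ 0.0854  0.0016 -0.1202] [[-0.002, -0.944, -0.33], [1.0, -0.002, -0.0], [-0.0, -0.33, 0.944]] 346.5080470964406
```

Units first: shifts go in shares of 600 mm and turns go in shares of 180 degrees. So -552 mm is -0.92, -454 mm is -0.7567, -15 degrees is -0.0833.

send_rows --rows "0 0 -0.0833 -0.7567 -0.92 -0.05 1;0 0 -0.0833 -0.7567 -0.92 -0.05 1;0 0 -0.0833 -0.7567 -0.92 -0.05 1;0 0 -0.0833 -0.7567 -0.92 -0.05 1;0 0 -0.0833 -0.7567 -0.92 -0.05 1;0 0 -0.0833 -0.7567 -0.92 -0.05 1;0 0 -0.0833 -0.7567 -0.92 -0.05 1;0 0 -0.0833 -0.7567 -0.92 -0.05 1"

```text
time: 2.15
eef_pos: [0.3824, 0.1942, 0.2749]
tcp_rot: [0.001, 1.0, 0.0, 0.001]
contact_force: [0.2, 0.5, 0.3]
opening: 1.003
finger_force: 0.0
```

Run:
```python
from h import *
st(); go([0.47,0.0,0.28],90)
```

```text
t 2.15 p [0.3824 0.1942 0.2749] open 1.003
[[-1.0, 0.003, 0.002], [0.003, 1.0, 0.0], [-0.002, 0.0, -1.0]] F [0.2 0.5 0.3] q [ 0.23 -0.31  2.12 -0.    1.32 -1.34]
shift [ -88.1 -194.    -5.1] turn -0.2 closing yaw now 89.8
```

In the tool's units: -194 mm is -0.3233, -90 mm is -0.15.

send_rows --rows "0 0 0 -0.15 -0.3233 -0.0083 1;0 0 0 -0.15 -0.3233 -0.0083 1;0 0 0 -0.15 -0.3233 -0.0083 1;0 0 0 -0.15 -0.3233 -0.0083 1;0 0 0 -0.15 -0.3233 -0.0083 1"

```text
time: 2.78
eef_pos: [0.4718, 0.0002, 0.2794]
tcp_rot: [0.003, 1.0, 0.0, -0.0]
contact_force: [0.2, 0.1, 0.1]
opening: 1.0
finger_force: 0.0
```

Run:
```python
from h import *
st()
p=ctrl.read_camera("wrist"); save(p,"w1")
import pickle; pickle.dump({k:np.array(v) for k,v in p.items()},open("w1.pkl","wb"))
for n in "bone lac cuff stand gauge kada".split():
        for r in ctrl.look_for(p,n)[:2]: print(n,round(r["p"],2),np.round(w(p,r["position"]),3),np.round(proj(p,w(p,r["position"]))))
```

```text
t 2.77 p [4.718e-01 2.000e-04 2.794e-01] open 1.0
[[-1.0, 0.006, -0.0], [0.006, 1.0, 0.0], [0.0, 0.0, -1.0]] F [0.2 0.1 0.1] q [-0.22 -0.2   2.03  0.    1.31 -1.78]
bone 0.7 [0.467 0.07  0.038] [384. 152.]
lac 0.55 [0.638 0.066 0.015] [370. 280.]
cuff 0.92 [ 0.477 -0.295  0.022] [ 54. 161.]
stand 0.91 [ 0.453 -0.068  0.01 ] [258. 135.]
stand 0.23 [ 0.633 -0.073  0.007] [264. 273.]
gauge 0.57 [0.465 0.068 0.049] [384. 153.]
kada 0.63 [ 0.638 -0.072  0.005] [265. 276.]
```

View pics/w1.png

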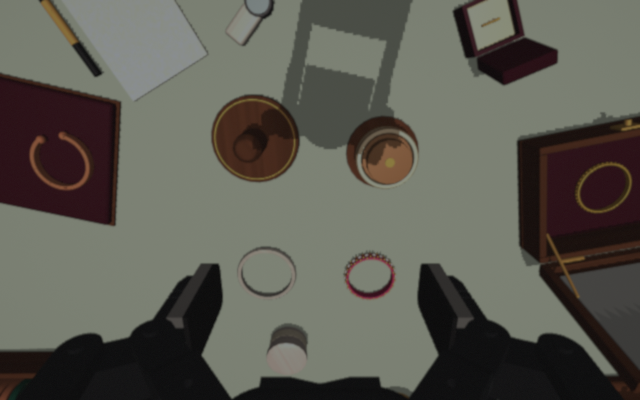

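```bash
cat >> h.py <<'E'
from scipy.optimize import least_squares
def fit(pic,mask,box,z,r,name=""):
    """mask->outer hull points at height z -> circle of known radius r"""
    u0,v0,u1,v1=box; m=np.zeros(mask.shape,np.uint8); m[v0:v1,u0:u1]=mask[v0:v1,u0:u1]
    n,l,s,_=cv2.connectedComponentsWithStats(m,connectivity=8)
    pts=np.concatenate([np.argwhere(l==i) for i in range(1,n) if s[i,4]>8])[:,::-1].astype(np.int32)
    h=cv2.convexHull(pts)[:,0]
    # densify: extreme mask points by direction
    c=h.mean(0); d=pts-c; a=(np.degrees(np.arctan2(d[:,1],d[:,0]))//8).astype(int)
    e=np.array([pts[a==k][np.argmax((d[a==k]**2).sum(1))] for k in np.unique(a)])
    W=np.array([ray(pic,x,y,z)[:2] for x,y in e])
    f=lambda q:np.hypot(*(W-q[:2]).T)-q[2]
    o=least_squares(f,[*W.mean(0),r],loss="soft_l1",f_scale=.001); q2=least_squares(lambda q:f([*q,r]),W.mean(0),loss="soft_l1",f_scale=.001)
    print(name,"free",np.round(o.x,4),"fixed r",np.round(q2.x,4),"res",np.round(np.abs(f(o.x)).mean()*1e3,2),len(e)); return q2.x
E
python3 - <<'E'
from h import *
import pickle
p=pickle.load(open("w1.pkl","rb")); c=p["color"]; i=c.astype(int); r,g,b=i[...,0],i[...,1],i[...,2]
hsv=cv2.cvtColor(c,cv2.COLOR_RGB2HSV)
for u,v in [(416,170),(403,130),(386,165),(352,135),(365,295),(350,270),(90,170),(60,140),(215,150),(228,170),(577,190),(600,165),(330,200)]: print((u,v),c[v,u],hsv[v,u])
v=cv2.resize(c[60:330,180:460],None,fx=2.8,fy=2.2,interpolation=cv2.INTER_CUBIC)
cv2.imwrite("pics/w1c.png",cv2.cvtColor(v,cv2.COLOR_RGB2BGR))
E
```

```text
(416, 170) [123 128 114] [ 41  28 128]
(403, 130) [57 42 31] [ 13 116  57]
(386, 165) [133 111  62] [ 21 136 133]
(352, 135) [41 29 23] [ 10 112  41]
(365, 295) [57 18 30] [171 174  57]
(350, 270) [130  78  84] [177 102 130]
(90, 170) [60 36 25] [  9 149  60]
(60, 140) [48 22 26] [175 138  48]
(215, 150) [78 55 36] [ 14 137  78]
(228, 170) [79 62 50] [12 94 79]
(577, 190) [80 63 30] [ 20 159  80]
(600, 165) [97 78 38] [ 20 155  97]
(330, 200) [124 130 116] [ 43  27 130]
```

View pics/w1c.png

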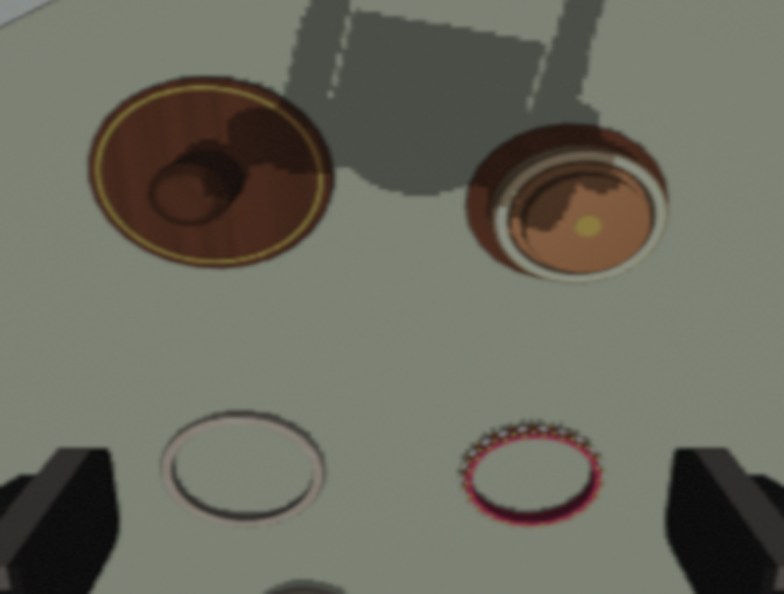

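In the tool's units: 80 mm is 0.1333, -70 mm is -0.1167.

send_rows --rows "0 0 0 -0.0967 -0.1167 0.1333 1;0 0 0 -0.0967 -0.1167 0.1333 1;0 0 0 -0.0967 -0.1167 0.1333 1;0 0 0 -0.0967 -0.1167 0.1333 1"

```text
time: 3.62
eef_pos: [0.5291, -0.0678, 0.1997]
tcp_rot: [0.001, 1.0, 0.0, 0.0]
contact_force: [0.5, 0.2, 0.3]
opening: 0.998
finger_force: 0.0
```

```bash
cat >> h.py <<'E'
import pickle
def shot(n):
    p=ctrl.read_camera("wrist"); save(p,n); pickle.dump({k:np.array(v) for k,v in p.items()},open(n+".pkl","wb")); return p
E
python3 - <<'E'
from h import *
st(); p=shot("w2"); print(proj(p,[.455,-.068,.012]))
E
```

```text
t 3.62 p [ 0.5291 -0.0678  0.1997] open 0.998
[[-1.0, 0.002, 0.0], [0.002, 1.0, 0.0], [-0.0, 0.0, -1.0]] F [0.5 0.2 0.3] q [-0.32  0.03  1.97  0.    1.14 -1.89]
[np.float64(317.1059238744607), np.float64(86.24519668384433)]
```

In the tool's units: 140 mm is 0.2333.

send_rows --rows "0 0 0 0 0.2333 0 1;0 0 0 0 0.2333 0 1;0 0 0 0 0.2333 0 1;0 0 0 0 0.2333 0 1"

```text
time: 4.18
eef_pos: [0.5296, 0.0729, 0.2011]
tcp_rot: [-0.0, 1.0, -0.0, 0.002]
contact_force: [-0.7, 0.3, 0.4]
opening: 0.998
finger_force: 0.0
```

Run:
```python
from h import *
st(); p=shot("w3"); print(proj(p,[.465,.07,.038]))
q=pickle.load(open("w2.pkl","rb"))
cv2.imwrite("pics/w23.png",cv2.cvtColor(np.hstack([q["color"][:,120:520],p["color"][:,120:520]]),cv2.COLOR_RGB2BGR))
```

```text
t 4.17 p [0.5296 0.0729 0.2011] open 0.998
[[-1.0, -0.0, 0.003], [-0.0, 1.0, -0.001], [-0.003, -0.001, -1.0]] F [-0.7  0.3  0.4] q [-0.05  0.03  1.97 -0.    1.14 -1.62]
[np.float64(314.0861150811959), np.float64(99.34747562062647)]
```

View pics/w23.png

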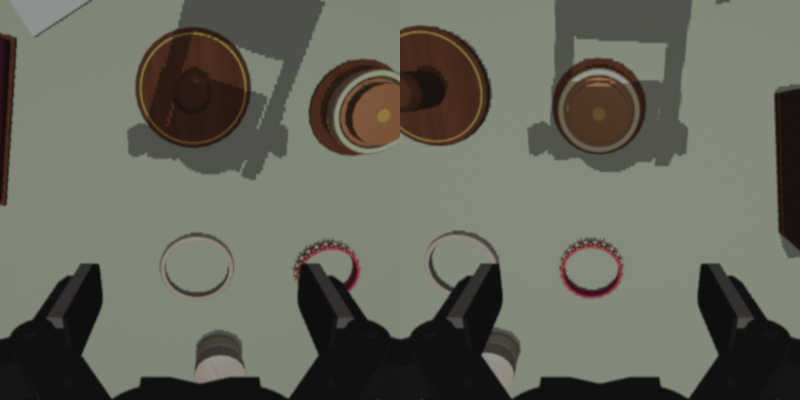

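Run:
```python
from h import *
q=pickle.load(open("w2.pkl","rb")); p=pickle.load(open("w3.pkl","rb"))
def H(pic): return [x.astype(int) for x in cv2.split(cv2.cvtColor(pic["color"],cv2.COLOR_RGB2HSV))]
h,s,v=H(q); brown=((s>90)&((h<19)|(h>170))).astype(np.uint8)
fit(q,brown,(240,10,385,160),.012,.050,"stand z12"); fit(q,brown,(240,10,385,160),0.0,.050,"stand z0")
gold=((h>=17)&(h<30)&(s>90)&(v>60)).astype(np.uint8)
fit(q,gold,(240,10,385,160),.012,.046,"goldline")
h,s,v=H(p); brown=((s>90)&((h<19)|(h>170))).astype(np.uint8)
fit(p,brown,(262,45,380,170),.006,.042,"gauge foot")
print([tuple(p["color"][y,319]) for y in range(56,76,2)],[tuple(p["color"][y,319]) for y in range(140,158,2)])
h5=(s<70).astype(np.uint8)
hh=((h>165)&(s>110)|(s>60)&(h>150)).astype(np.uint8)
fit(p,hh,(265,225,365,305),.006,.034,"lac")
```

```text
stand z12 free [ 0.4583 -0.0718  0.0483] fixed r [ 0.4586 -0.0714] res 0.09 46
stand z0 free [ 0.4588 -0.072   0.0502] fixed r [ 0.4588 -0.072 ] res 0.09 46
goldline free [ 0.4582 -0.0721  0.0455] fixed r [ 0.4587 -0.0721] res 0.26 37
gauge foot free [0.4744 0.0735 0.0406] fixed r [0.4745 0.0734] res 0.54 46
[(np.uint8(128), np.uint8(133), np.uint8(119)), (np.uint8(88), np.uint8(77), np.uint8(67)), (np.uint8(72), np.uint8(43), np.uint8(30)), (np.uint8(72), np.uint8(42), np.uint8(29)), (np.uint8(56), np.uint8(34), np.uint8(24)), (np.uint8(44), np.uint8(28), np.uint8(20)), (np.uint8(96), np.uint8(84), np.uint8(68)), (np.uint8(142), np.uint8(145), np.uint8(135)), (np.uint8(147), np.uint8(151), np.uint8(145)), (np.uint8(129), np.uint8(120), np.uint8(107))] [(np.uint8(75), np.uint8(53), np.uint8(37)), (np.uint8(73), np.uint8(51), np.uint8(35)), (np.uint8(67), np.uint8(51), np.uint8(37)), (np.uint8(75), np.uint8(66), np.uint8(54)), (np.uint8(106), np.uint8(95), np.uint8(77)), (np.uint8(106), np.uint8(94), np.uint8(76)), (np.uint8(71), np.uint8(60), np.uint8(48)), (np.uint8(65), np.uint8(62), np.uint8(55)), (np.uint8(80), np.uint8(83), np.uint8(75))]
lac free [0.6418 0.0651 0.0317] fixed r [0.6416 0.0661] res 0.52 46
```

Run:
```python
from h import *
p=pickle.load(open("w3.pkl","rb"))
a=ray(p,319,67.5,.038);b=ray(p,319,152,.038);print(a,b,(a+b)/2,a[0]-b[0])
c=p["color"].astype(int).sum(2);print(c[108,268:295],c[108,348:372])
a=ray(p,278,110,.038);b=ray(p,360,110,.038);print(a,b,(a+b)/2)
go([.4745,.0735,.10],90)
```

```text
[0.44136327 0.07393082 0.038     ] [0.50731695 0.07379542 0.038     ] [0.47434011 0.07386312 0.038     ] -0.06595367794448515
[394 384 340 272 180 111  94  92  98 134 205 262 283 288 271 215 171 165
 198 214 204 174 165 165 164 164 163] [165 168 167 164 156 167 217 270 291 292 274 211 136 104  97  94 100 142
 203 232 238 237 240 239]
[0.47318305 0.04114759 0.038     ] [0.47327421 0.10657968 0.038     ] [0.47322863 0.07386364 0.038     ]
shift [ 55.5   1.7 100.6] turn -0.1 closing yaw now 89.9
```

In the tool's units: 166 mm is 0.2767, 150 mm is 0.25.

send_rows --rows "0 0 0 0.0917 0.0017 0.15 1;0 0 0 0.0917 0.0017 0.15 1;0 0 0 0.0917 0.0017 0.15 1;0 0 0 0.0917 0.0017 0.2167 1;0 0 0 0.0917 0.0017 0.25 1;0 0 0 0.0917 0.0017 0.2767 1;0 0 0 0.0917 0.0017 0.2767 1"

```text
time: 5.1
eef_pos: [0.4755, 0.0722, 0.0336]
tcp_rot: [0.002, 1.0, -0.0, 0.0]
contact_force: [-0.2, -1.3, 0.4]
opening: 1.003
finger_force: 0.0
```

Run:
```python
from h import *
st(); go([.4743,.0738,.035],90)
```

```text
t 5.1 p [0.4755 0.0722 0.0336] open 1.003
[[-1.0, 0.004, 0.0], [0.004, 1.0, -0.0], [-0.0, -0.0, -1.0]] F [-0.2 -1.3  0.4] q [-0.06  0.17  2.17 -0.    0.79 -1.63]
shift [ 1.2  1.6 -1.4] turn -0.2 closing yaw now 89.8
```

In the tool's units: 2 mm is 0.0033, -1 mm is -0.0017.

send_rows --rows "0 0 0 0.0017 0.0033 -0.0017 1;0 0 0 0.0017 0.0033 -0.0017 0.65;0 0 0 0.0017 0.0033 -0.0017 0.3;0 0 0 0.0017 0.0033 -0.0017 0.3;0 0 0 0.0017 0.0033 -0.0017 0.3;0 0 0 0.0017 0.0033 -0.0017 0.3" --grip_force 25

```text
time: 5.85
eef_pos: [0.4746, 0.0737, 0.036]
tcp_rot: [0.001, 1.0, -0.001, 0.001]
contact_force: [-1.6, -4.6, 6.7]
opening: 0.783
finger_force: 27.1
```

Run:
```python
from h import *
s=st(); print(s["finger_force"]); p=shot("w4")
```

```text
t 5.85 p [0.4746 0.0737 0.036 ] open 0.783
[[-1.0, 0.001, 0.002], [0.001, 1.0, -0.003], [-0.002, -0.003, -1.0]] F [-1.6 -4.6  6.7] q [-0.06  0.17  2.18 -0.    0.8  -1.62]
27.08148035220802
```

View pics/w4.png

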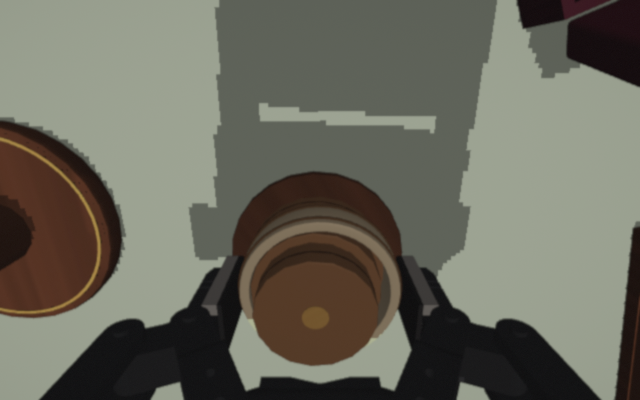

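In the tool's units: -72 mm is -0.12, -64 mm is -0.1067.

send_rows --rows "0 0 0 0 0 -0.01 0.3;0 0 0 0 0 -0.0233 0.3;0 0 0 0 0 -0.0433 0.3;0 0 0 0 0 -0.0733 0.3;0 0 0 0 0 -0.1067 0.3;0 0 0 0 0 -0.12 0.3;0 0 0 0 0 -0.12 0.3"

```text
time: 6.78
eef_pos: [0.4739, 0.0749, 0.107]
tcp_rot: [0.001, 1.0, 0.0, 0.001]
contact_force: [-0.5, -0.0, 0.0]
opening: 0.785
finger_force: 29.6
```

Run:
```python
from h import *
s=st(); go([.4585,-.072,.105],90); p=shot("w5")
for r in ctrl.look_for(p,"bone")[:2]: print(round(r["p"],2),np.round(w(p,r["position"]),3),np.round(proj(p,w(p,r["position"]))))
```

```text
t 6.78 p [0.4739 0.0749 0.107 ] open 0.785
[[-1.0, 0.003, 0.002], [0.003, 1.0, 0.0], [-0.002, 0.0, -1.0]] F [-0.5 -0.   0. ] q [-0.06  0.03  2.16  0.    0.95 -1.62]
shift [  15. -147.    2.] turn -0.2 closing yaw now 89.8
0.69 [0.48  0.079 0.104] [325. 302.]
```

View pics/w5.png

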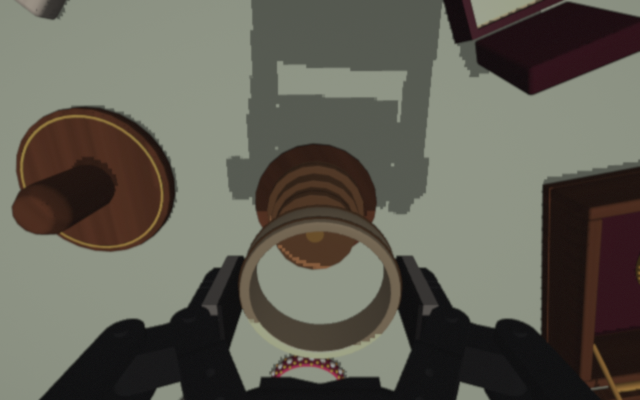

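In the tool's units: -147 mm is -0.245, -130 mm is -0.2167.

send_rows --rows "0 0 0 0.0067 -0.05 0 0.3;0 0 0 0.015 -0.1333 0 0.3;0 0 0 0.025 -0.2167 0 0.3;0 0 0 0.025 -0.245 0 0.3;0 0 0 0.025 -0.245 0 0.3;0 0 0 0.025 -0.245 0 0.3"

```text
time: 7.62
eef_pos: [0.4579, -0.0711, 0.1058]
tcp_rot: [0.001, 1.0, 0.0, -0.001]
contact_force: [-0.6, -0.1, -0.2]
opening: 0.783
finger_force: 29.6
```

Run:
```python
from h import *
s=st(); go([.4585,-.072,.028],90)
```

```text
t 7.62 p [ 0.4579 -0.0711  0.1058] open 0.783
[[-1.0, 0.002, -0.001], [0.002, 1.0, 0.001], [0.001, 0.001, -1.0]] F [-0.6 -0.1 -0.2] q [-0.37 -0.    2.19  0.    0.95 -1.94]
shift [-0.7 -0.9 77.8] turn -0.1 closing yaw now 89.9
```

send_rows --rows "0 0 0 0 -0.0017 0.0333 0.3;0 0 0 0 -0.0017 0.0667 0.3;0 0 0 0 -0.0017 0.0917 0.3;0 0 0 0 -0.0017 0.11 0.3;0 0 0 0 -0.0017 0.1217 0.3;0 0 0 0 -0.0017 0.1267 0.3;0 0 0 0 -0.0017 0.1283 0.3;0 0 0 0 -0.0017 0.1283 0.3"

```text
time: 8.62
eef_pos: [0.4584, -0.0734, 0.0296]
tcp_rot: [0.002, 1.0, -0.0, 0.0]
contact_force: [0.1, 0.5, -0.9]
opening: 0.778
finger_force: 29.6
```

Run:
```python
from h import *
s=st()
```

```text
t 8.62 p [ 0.4584 -0.0734  0.0296] open 0.778
[[-1.0, 0.003, 0.001], [0.003, 1.0, -0.0], [-0.001, -0.0, -1.0]] F [ 0.1  0.5 -0.9] q [-0.38  0.15  2.21  0.    0.78 -1.95]
```

send_rows --rows "0 0 0 0 0.0017 0.0017 0.3;0 0 0 0 0.0017 0.0033 0.3;0 0 0 0 0.0017 0.0033 0.3"

```text
time: 9.0
eef_pos: [0.4584, -0.0723, 0.0282]
tcp_rot: [0.001, 1.0, -0.0, -0.0]
contact_force: [-3.2, 1.4, 6.7]
opening: 0.782
finger_force: 30.1
```

Contact (6.7 N). Release slowly and rise.

send_rows --rows "0 0 0 0 0 0 0.65;0 0 0 0 0 0 0.8;0 0 0 0 0 0 1;0 0 0 0 0 0 1;0 0 0 0 0 -0.0333 1;0 0 0 0 0 -0.1 1;0 0 0 0 0 -0.1833 1;0 0 0 0 0 -0.25 1"

```text
time: 10.0
eef_pos: [0.4583, -0.0723, 0.1793]
tcp_rot: [0.002, 1.0, -0.0, 0.001]
contact_force: [-0.3, -0.5, 0.2]
opening: 0.998
finger_force: 0.0
```

Run:
```python
from h import *
s=st(); go([.6,.03,.2],90); shot("w6")
```

```text
t 10.0 p [ 0.4583 -0.0723  0.1793] open 0.998
[[-1.0, 0.003, 0.001], [0.003, 1.0, -0.001], [-0.001, -0.001, -1.0]] F [-0.3 -0.5  0.2] q [-0.38 -0.11  2.15  0.    1.11 -1.94]
shift [-141.4  102.7  -20.6] turn -0.2 closing yaw now 89.8
```

View pics/w6.png

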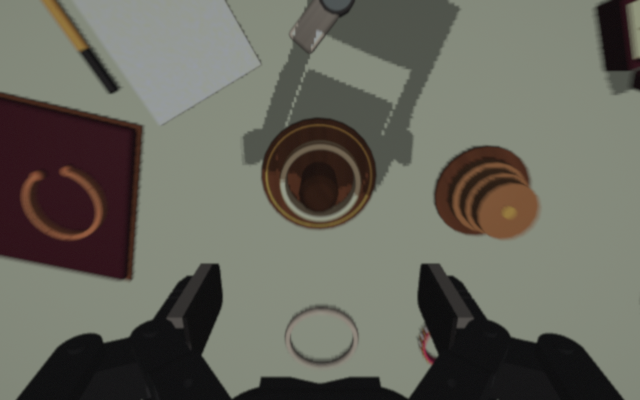

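In the tool's units: -250 mm is -0.4167, 138 mm is 0.23.

send_rows --rows "0 0 0 -0.4167 0.23 -0.0167 1;0 0 0 -0.4167 0.23 -0.0167 1;0 0 0 -0.4167 0.23 -0.0167 1;0 0 0 -0.4167 0.23 -0.0167 1;0 0 0 -0.4167 0.23 -0.0167 1;0 0 0 -0.4167 0.23 -0.0167 1"

```text
time: 10.8
eef_pos: [0.7098, 0.0664, 0.1861]
tcp_rot: [0.0, 1.0, 0.0, -0.0]
contact_force: [-0.2, 0.5, -0.1]
opening: 0.999
finger_force: 0.0
```

Run:
```python
from h import *
s=st(); p=shot("w7"); print(np.round(proj(p,[.641,.066,.012])))
h,s,v=[x.astype(int) for x in cv2.split(cv2.cvtColor(p["color"],cv2.COLOR_RGB2HSV))]
u,vv=[int(x) for x in proj(p,[.641,.066,.012])]
m=((h>160)&(s>60)).astype(np.uint8); B=(u-62,vv-62,u+62,vv+62)
c=fit(p,m,B,.006,.034,"lac z6"); fit(p,m,B,.012,.034,"lac z12")
for r in ctrl.look_for(p,"lac")[:1]: print(r["p"],w(p,r["position"]))
go([*c,.09],90)
cv2.imwrite("pics/w7c.png",cv2.cvtColor(cv2.resize(p["color"][max(vv-70,0):vv+70,u-70:u+70],None,fx=3,fy=3),cv2.COLOR_RGB2BGR))
```

```text
t 10.8 p [0.7098 0.0664 0.1861] open 0.999
[[-1.0, 0.001, -0.0], [0.001, 1.0, 0.0], [0.0, 0.0, -1.0]] F [-0.2  0.5 -0.1] q [-0.05  0.42  1.53  0.    1.19 -1.62]
[317.  94.]
lac z6 free [0.6391 0.0657 0.0318] fixed r [0.6387 0.0662] res 0.19 46
lac z12 free [0.6388 0.0657 0.0311] fixed r [0.6379 0.0669] res 0.19 46
0.92 [0.63755702 0.06453941 0.01104461]
shift [69.   1.1 96.3] turn -0.2 closing yaw now 89.8
```

View pics/w7c.png

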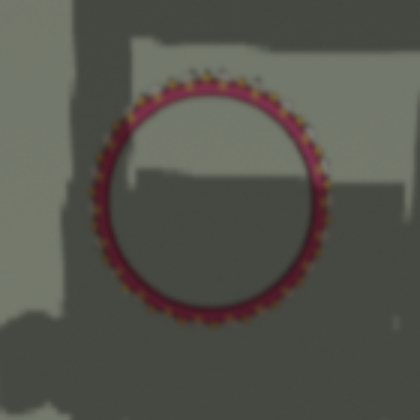

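In the tool's units: 171 mm is 0.285, 160 mm is 0.2667.

send_rows --rows "0 0 0 0.1183 0 0.15 1;0 0 0 0.1183 0 0.15 1;0 0 0 0.1183 0 0.1833 1;0 0 0 0.1183 0 0.2333 1;0 0 0 0.1183 0 0.2667 1;0 0 0 0.1183 0 0.285 1;0 0 0 0.1183 0 0.285 1"

```text
time: 11.78
eef_pos: [0.6375, 0.0651, 0.0159]
tcp_rot: [0.002, 1.0, 0.0, -0.0]
contact_force: [-0.1, 1.1, 0.5]
opening: 1.001
finger_force: 0.0
```

Run:
```python
from h import *
s=st(); go([.6388,.0657,.0145],90)
```

```text
t 11.78 p [0.6375 0.0651 0.0159] open 1.001
[[-1.0, 0.003, -0.001], [0.003, 1.0, 0.0], [0.001, 0.0, -1.0]] F [-0.1  1.1  0.5] q [-0.06  0.5   1.78  0.    0.87 -1.62]
shift [-1.3  0.6  1.4] turn -0.2 closing yaw now 89.8
```

In the tool's units: -1 mm is -0.0017.

send_rows --rows "0 0 0 -0.0017 0.0017 0.0017 0.8;0 0 0 -0.0017 0.0017 0.0017 0.65;0 0 0 -0.0017 0.0017 0.0017 0.4;0 0 0 -0.0017 0.0017 0.0017 0.3;0 0 0 -0.0017 0.0017 0.0017 0.3" --grip_force 25

```text
time: 12.4
eef_pos: [0.6397, 0.0663, 0.0169]
tcp_rot: [0.001, 1.0, -0.0, 0.001]
contact_force: [-0.4, -1.0, 6.0]
opening: 0.786
finger_force: 28.6
```

Run:
```python
from h import *
s=st(); p=shot("w8")
v=p["color"][200:400,180:460]; cv2.imwrite("pics/w8c.png",cv2.cvtColor(cv2.resize(v,None,fx=2.8,fy=2.8,interpolation=2),cv2.COLOR_RGB2BGR))
```

```text
t 12.4 p [0.6397 0.0663 0.0169] open 0.786
[[-1.0, 0.003, 0.003], [0.003, 1.0, -0.0], [-0.003, -0.0, -1.0]] F [-0.4 -1.   6. ] q [-0.05  0.5   1.78  0.    0.87 -1.62]
```

View pics/w8c.png

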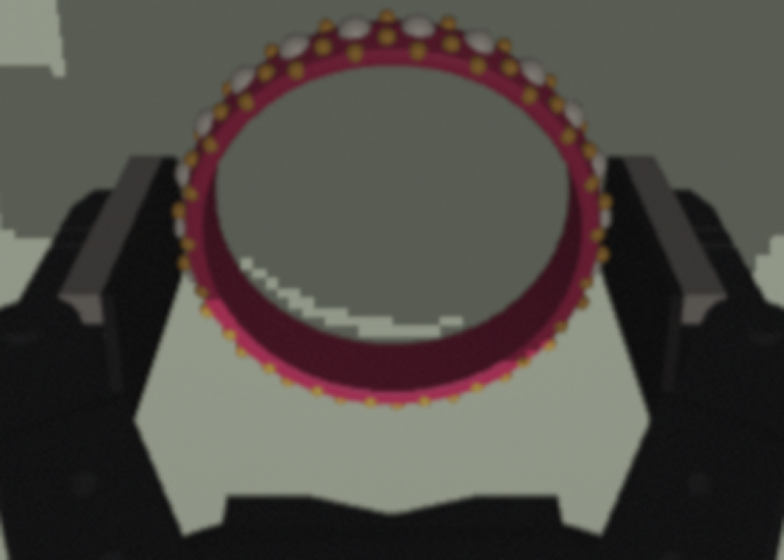

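In the tool's units: 181 mm is 0.3017, 170 mm is 0.2833.

send_rows --rows "0 0 0 0 0 -0.0167 0.3;0 0 0 0 0 -0.05 0.3;0 0 0 0 0 -0.1 0.3;0 0 0 0.05 -0.0333 -0.15 0.3;0 0 0 0.1333 -0.1 -0.1533 0.3;0 0 0 0.2167 -0.1667 -0.1533 0.3;0 0 0 0.2833 -0.2167 -0.1533 0.3;0 0 0 0.3017 -0.2317 -0.1533 0.3"

```text
time: 13.45
eef_pos: [0.455, -0.0731, 0.1078]
tcp_rot: [0.003, 1.0, -0.0, 0.0]
contact_force: [0.2, 0.2, -0.6]
opening: 0.789
finger_force: 28.3
```

Run:
```python
from h import *
s=st(); go([.4595,-.072,.047],90)
```

```text
t 13.45 p [ 0.455  -0.0731  0.1078] open 0.789
[[-1.0, 0.005, 0.0], [0.005, 1.0, -0.0], [-0.0, -0.0, -1.0]] F [ 0.2  0.2 -0.6] q [-0.38 -0.01  2.2  -0.    0.95 -1.95]
shift [-4.4  1.1 60.8] turn -0.3 closing yaw now 89.7
```

In the tool's units: 58 mm is 0.0967, 57 mm is 0.095.

send_rows --rows "0 0 0 -0.0033 0 0 0.3;0 0 0 -0.0033 0 0.0333 0.3;0 0 0 -0.0033 0 0.06 0.3;0 0 0 -0.0033 0 0.0767 0.3;0 0 0 -0.0033 0 0.0883 0.3;0 0 0 -0.0033 0 0.095 0.3;0 0 0 -0.0033 0 0.0967 0.3;0 0 0 -0.0033 0 0.0967 0.3"

```text
time: 14.45
eef_pos: [0.4594, -0.0723, 0.0496]
tcp_rot: [0.002, 1.0, -0.0, 0.0]
contact_force: [0.6, -0.3, -0.8]
opening: 0.788
finger_force: 28.3
```

Run:
```python
from h import *
s=st()
```

```text
t 14.45 p [ 0.4594 -0.0723  0.0496] open 0.788
[[-1.0, 0.003, 0.001], [0.003, 1.0, -0.0], [-0.001, -0.0, -1.0]] F [ 0.6 -0.3 -0.8] q [-0.37  0.11  2.21  0.    0.82 -1.94]
```

In the tool's units: 2 mm is 0.0033, 1 mm is 0.0017.

send_rows --rows "0 0 0 0 0 0.0017 0.3;0 0 0 0 0 0.0033 0.3;0 0 0 0 0 0.0033 0.3"

```text
time: 14.82
eef_pos: [0.4591, -0.0722, 0.0473]
tcp_rot: [0.002, 1.0, 0.0, -0.0]
contact_force: [-0.2, -0.0, -1.0]
opening: 0.791
finger_force: 28.3
```

In the tool's units: 1 mm is 0.0017.

send_rows --rows "0 0 0 0 0 0.0017 0.3;0 0 0 0 0 0.0017 0.3;0 0 0 0 0 0.0017 0.3"

```text
time: 15.2
eef_pos: [0.4592, -0.0722, 0.0469]
tcp_rot: [0.001, 1.0, 0.0, -0.0]
contact_force: [-2.1, -0.3, 5.3]
opening: 0.79
finger_force: 28.8
```

send_rows --rows "0 0 0 0 0 0 0.65;0 0 0 0 0 0 0.8;0 0 0 0 0 0 1;0 0 0 0 0 0 1;0 0 0 0 0 -0.0333 1;0 0 0 0 0 -0.1 1;0 0 0 0 0 -0.1833 1;0 0 0 -0.05 -0.05 -0.2333 1"

```text
time: 16.2
eef_pos: [0.4889, -0.1014, 0.1887]
tcp_rot: [0.0, 1.0, -0.0, 0.001]
contact_force: [1.2, -0.3, 0.3]
opening: 0.999
finger_force: 0.0
```

In the tool's units: -200 mm is -0.3333, -60 mm is -0.1.

send_rows --rows "0 0 0 -0.1 -0.3333 -0.0167 1;0 0 0 -0.1 -0.3333 -0.0167 1;0 0 0 -0.1 -0.3333 -0.0167 1;0 0 0 -0.1 -0.3333 -0.0167 1;0 0 0 -0.1 -0.3333 -0.0167 1"

```text
time: 16.82
eef_pos: [0.5483, -0.3039, 0.1958]
tcp_rot: [0.003, 1.0, 0.0, -0.0]
contact_force: [0.4, 0.3, -0.4]
opening: 1.002
finger_force: 0.0
```

Run:
```python
from h import *
s=st(); p=shot("w9")
for n in ["lac","bone","cuff","stand"]:
  for r in ctrl.look_for(p,n)[:1]: print(n,r["p"],np.round(w(p,r["position"]),4),np.round(proj(p,w(p,r["position"]))))
```

```text
t 16.82 p [ 0.5483 -0.3039  0.1958] open 1.002
[[-1.0, 0.005, -0.0], [0.005, 1.0, 0.0], [0.0, 0.0, -1.0]] F [ 0.4  0.3 -0.4] q [-0.67  0.23  1.75  0.    1.16 -2.23]
lac 0.87 [ 0.4611 -0.0962  0.0409] [595.  68.]
bone 0.72 [ 0.4606 -0.0948  0.0236] [580.  67.]
cuff 0.84 [ 0.478  -0.2865  0.0209] [338.  92.]
stand 0.81 [ 0.4571 -0.0863  0.006 ] [577.  63.]
```

View pics/w9.png

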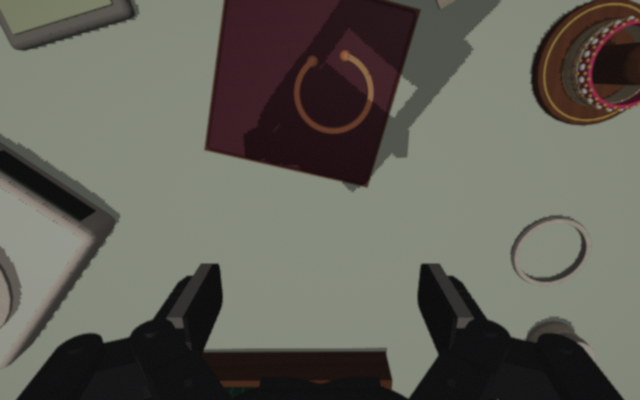

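Run:
```python
from h import *
p=pickle.load(open("w9.pkl","rb"))
h,s,v=[x.astype(int) for x in cv2.split(cv2.cvtColor(p["color"],cv2.COLOR_RGB2HSV))]
m=((h>5)&(h<25)&(s>90)&(v>60)).astype(np.uint8)
c=fit(p,m,(285,42,382,142),.0165,.0325,"cuff z16.5"); fit(p,m,(285,42,382,142),.021,.0325,"z21")
a=ray(p,313,61,.0165)[:2];b=ray(p,345,55,.0165)[:2];print(a,b,np.linalg.norm(a-b))
d=(a+b)/2-c; print("open dir",np.degrees(np.arctan2(d[1],d[0])),np.linalg.norm(d)); t=b-a; print("perp closing yaw",np.degrees(np.arctan2(t[1],t[0])))
go([*c,.1],np.degrees(np.arctan2(t[1],t[0])))
```

```text
cuff z16.5 free [ 0.4793 -0.2904  0.0333] fixed r [ 0.4796 -0.2903] res 0.26 43
z21 free [ 0.4791 -0.2905  0.0328] fixed r [ 0.4792 -0.2905] res 0.26 43
[ 0.45431355 -0.30700418] [ 0.44999005 -0.28123405] 0.026130292999668667
open dir -172.11515443905418 0.027726706100254093
perp closing yaw 99.52391158890903
shift [68.6 10.5 96.2] turn -9.6 closing yaw now 89.9
```

In the tool's units: 168 mm is 0.28, 167 mm is 0.2783, -9 degrees is -0.05.

send_rows --rows "0 0 -0.05 0.1133 0.0167 0.1 1;0 0 -0.05 0.1133 0.0167 0.16 1;0 0 -0.05 0.1133 0.0167 0.1833 1;0 0 -0.05 0.1133 0.0167 0.225 1;0 0 -0.05 0.1133 0.0167 0.2583 1;0 0 -0.05 0.1133 0.0167 0.2783 1;0 0 -0.05 0.1133 0.0167 0.28 1;0 0 -0.05 0.1133 0.0167 0.28 1"

```text
time: 18.08
eef_pos: [0.4811, -0.2927, 0.029]
tcp_rot: [-0.077, 0.997, -0.0, 0.0]
contact_force: [-0.7, -0.7, -0.8]
opening: 0.996
finger_force: 0.0
```

Run:
```python
from h import *
s=st(); go([.4795,-.2904,.0268],98.5)
```

```text
t 18.07 p [ 0.4811 -0.2927  0.029 ] open 0.996
[[-0.988, -0.154, 0.001], [-0.154, 0.988, -0.001], [-0.001, -0.001, -1.0]] F [-0.7 -0.7 -0.8] q [-0.73  0.34  1.98  0.    0.83 -2.45]
shift [1.2 2.5 2.2] turn 0.3 closing yaw now 98.8
```

In the tool's units: 2 mm is 0.0033, 1 mm is 0.0017.

send_rows --rows "0 0 0 0.0017 0.0033 0.0017 0.8;0 0 0 0.0017 0.0033 0.0017 0.65;0 0 0 0.0017 0.0033 0.0017 0.4;0 0 0 0.0017 0.0033 0.0017 0.25;0 0 0 0.0017 0.0033 0.0017 0.25;0 0 0 0.0017 0.0033 0.0017 0.25" --grip_force 22

```text
time: 18.82
eef_pos: [0.4794, -0.2907, 0.0282]
tcp_rot: [-0.077, 0.997, -0.0, 0.0]
contact_force: [-1.8, 1.5, 5.0]
opening: 0.759
finger_force: 24.2
```

In the tool's units: -80 mm is -0.1333, -50 mm is -0.0833.

send_rows --rows "0 0 0 0 0 -0.0083 0.25;0 0 0 0 0 -0.0333 0.25;0 0 0 0 0 -0.0833 0.25;0 0 0 0 0 -0.1333 0.25;0 0 0 0 0 -0.1333 0.25"

```text
time: 19.45
eef_pos: [0.4809, -0.292, 0.111]
tcp_rot: [-0.077, 0.997, -0.003, 0.003]
contact_force: [-0.2, 0.1, -1.0]
opening: 0.756
finger_force: 24.5
```

Run:
```python
from h import *
s=st(); go([.4588,-.0722,.107],98.5); p=shot("w10")
```

```text
t 19.45 p [ 0.4809 -0.292   0.111 ] open 0.756
[[-0.988, -0.153, 0.006], [-0.154, 0.988, -0.005], [-0.005, -0.006, -1.0]] F [-0.2  0.1 -1. ] q [-0.73  0.2   1.96  0.    0.97 -2.45]
shift [-11.8 220.6   2.8] turn 0.3 closing yaw now 98.8
```

View pics/w10.png

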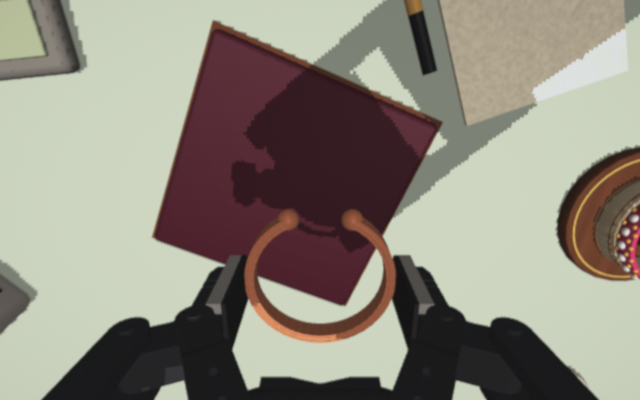

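In the tool's units: 220 mm is 0.3667, 217 mm is 0.3617.

send_rows --rows "0 0 0 -0.005 0.05 0 0.25;0 0 0 -0.01 0.1417 0 0.25;0 0 0 -0.015 0.2333 0 0.25;0 0 0 -0.02 0.3167 0 0.25;0 0 0 -0.02 0.3617 0 0.25;0 0 0 -0.02 0.3667 0 0.25;0 0 0 -0.02 0.3667 0 0.25;0 0 0 -0.02 0.3667 0 0.25"

```text
time: 20.5
eef_pos: [0.4574, -0.0721, 0.1071]
tcp_rot: [-0.076, 0.997, -0.0, -0.0]
contact_force: [0.2, 0.0, -0.8]
opening: 0.755
finger_force: 24.6
```

Run:
```python
from h import *
s=st(); go([.4588,-.0722,.0585],98.5)
```

```text
t 20.5 p [ 0.4574 -0.0721  0.1071] open 0.755
[[-0.988, -0.152, -0.0], [-0.152, 0.988, -0.0], [0.0, -0.0, -1.0]] F [ 0.2  0.  -0.8] q [-0.38 -0.01  2.2  -0.    0.95 -2.1 ]
shift [-1.4 -0.3 48.6] turn 0.3 closing yaw now 98.8
```

In the tool's units: 47 mm is 0.0783, 45 mm is 0.075.

send_rows --rows "0 0 0 -0.0017 0 0.025 0.25;0 0 0 -0.0017 0 0.0467 0.25;0 0 0 -0.0017 0 0.0633 0.25;0 0 0 -0.0017 0 0.0717 0.25;0 0 0 -0.0017 0 0.075 0.25;0 0 0 -0.0017 0 0.0783 0.25;0 0 0 -0.0017 0 0.0783 0.25;0 0 0 -0.0017 0 0.0783 0.25"

```text
time: 21.5
eef_pos: [0.4585, -0.0711, 0.0606]
tcp_rot: [-0.077, 0.997, -0.0, 0.0]
contact_force: [0.5, 0.4, 0.1]
opening: 0.754
finger_force: 24.6
```

In the tool's units: 1 mm is 0.0017.

send_rows --rows "0 0 0 0 0 0.0017 0.25;0 0 0 0 0 0.0017 0.25;0 0 0 0 0 0.0017 0.25"

```text
time: 21.88
eef_pos: [0.4582, -0.0711, 0.0593]
tcp_rot: [-0.077, 0.997, 0.0, -0.0]
contact_force: [0.1, -0.3, -0.1]
opening: 0.756
finger_force: 24.6
```

In the tool's units: 1 mm is 0.0017.

send_rows --rows "0 0 0 0 0 0.0017 0.25;0 0 0 0 0 0.0017 0.25;0 0 0 0 0 0.0017 0.25"

```text
time: 22.25
eef_pos: [0.4583, -0.0711, 0.0583]
tcp_rot: [-0.077, 0.997, -0.0, 0.0]
contact_force: [0.3, -0.0, 0.0]
opening: 0.756
finger_force: 24.6
```

In the tool's units: 1 mm is 0.0017.

send_rows --rows "0 0 0 0 0 0.0017 0.25;0 0 0 0 0 0.0017 0.25;0 0 0 0 0 0.0017 0.25"

```text
time: 22.62
eef_pos: [0.4584, -0.0711, 0.0582]
tcp_rot: [-0.077, 0.997, 0.0, -0.0]
contact_force: [-3.1, 0.7, 6.9]
opening: 0.754
finger_force: 25.1
```

In the tool's units: -160 mm is -0.2667, -110 mm is -0.1833.

send_rows --rows "0 0 0 0 0 0 0.6;0 0 0 0 0 0 0.8;0 0 0 0 0 0 1;0 0 0 0 0 0 1;0 0 0 0 0 -0.0333 1;0 0 0 0 0 -0.1 1;0 0 0 0 0 -0.1833 1;0 0 0 0 0 -0.2667 1"

```text
time: 23.62
eef_pos: [0.4579, -0.0709, 0.2186]
tcp_rot: [-0.077, 0.997, 0.0, -0.0]
contact_force: [0.5, -0.6, -0.3]
opening: 0.999
finger_force: 0.0
```

Run:
```python
from h import *
s=st(); go([.58,.33,.23],90); p=pickle.load(open("w1.pkl","rb")); print(ray(p,603,187,.011)); shot("w11")
p=ctrl.read_camera("top"); print(ray(p,155,237,.011)); save(p,"top1")
# box corners in top0 approx px
for n,(u,v),z in [("nl",(108,281),.045),("nr",(205,262),.045),("fr",(192,200),.045)]: print(n,ray(p,u,v,z))
```

```text
t 23.62 p [ 0.4579 -0.0709  0.2186] open 0.999
[[-0.988, -0.153, -0.0], [-0.153, 0.988, 0.0], [0.0, 0.0, -1.0]] F [ 0.5 -0.6 -0.3] q [-0.37 -0.16  2.11  0.    1.19 -2.1 ]
shift [-182.2  377.4  -11.4] turn 8.8 closing yaw now 98.8
[0.51687973 0.33578811 0.011     ]
[0.51420893 0.33431146 0.011     ]
nl [0.42652507 0.41450275 0.045     ]
nr [0.4626479  0.21796874 0.045     ]
fr [0.59087188 0.24572664 0.045     ]
```

View pics/w11.png

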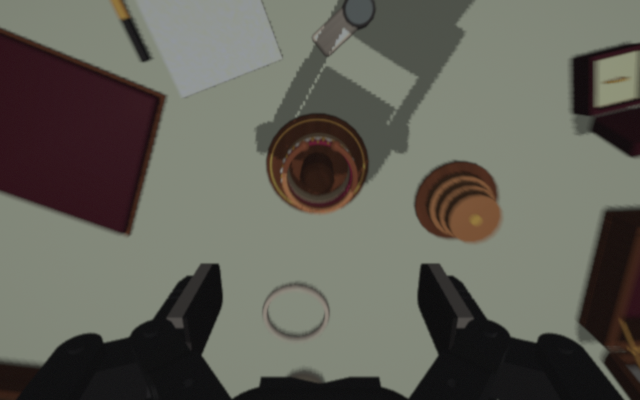

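In the tool's units: 390 mm is 0.65, -100 mm is -0.1667, -2 degrees is -0.0111.

send_rows --rows "0 0 -0.0111 -0.1667 0.3 -0.05 1;0 0 -0.0111 -0.3 0.65 -0.0667 1;0 0 -0.0111 -0.3 0.65 -0.0667 1;0 0 -0.0111 -0.3 0.65 -0.0667 1;0 0 -0.0111 -0.3 0.65 -0.0667 1;0 0 -0.0111 -0.3 0.65 -0.0667 1;0 0 -0.0111 -0.3 0.65 -0.0667 1;0 0 -0.0111 -0.3 0.65 -0.0667 1"

```text
time: 24.72
eef_pos: [0.576, 0.3453, 0.2555]
tcp_rot: [-0.097, 0.995, 0.0, -0.001]
contact_force: [-0.0, -0.5, -0.4]
opening: 1.001
finger_force: 0.0
```

Run:
```python
from h import *
s=st(); p=shot("w12")
for r in ctrl.look_for(p,"churi")[:1]: print(r["p"],np.round(w(p,r["position"]),4),np.round(proj(p,w(p,r["position"]))))
h,s,v=[x.astype(int) for x in cv2.split(cv2.cvtColor(p["color"],cv2.COLOR_RGB2HSV))]
m=((h>13)&(h<32)&(s>90)&(v>50)).astype(np.uint8); u,vv=[int(x) for x in proj(p,[.516,.335,.011])]
c=fit(p,m,(u-48,max(vv-48,0),u+48,vv+48),.011,.0315,"churi"); go([*c,.15],100.5)
```

```text
t 24.73 p [0.576  0.3453 0.2555] open 1.001
[[-0.981, -0.192, -0.002], [-0.192, 0.981, -0.0], [0.002, 0.0, -1.0]] F [-0.  -0.5 -0.4] q [ 0.39  0.28  1.58  0.    1.28 -1.38]
0.6 [0.5174 0.336  0.013 ] [320. 100.]
churi free [0.5172 0.3346 0.0312] fixed r [0.5172 0.3346] res 0.16 46
shift [ 58.6   3.9 105.7] turn 0.4 closing yaw now 100.9
```

View pics/w12.png

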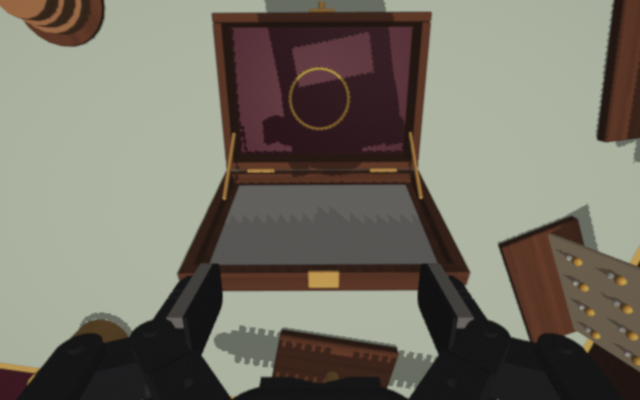

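In the tool's units: 220 mm is 0.3667, 215 mm is 0.3583.

send_rows --rows "0 0 0 0.0967 0.005 0 1;0 0 0 0.0967 0.005 0.0667 1;0 0 0 0.0967 0.005 0.1667 1;0 0 0 0.0967 0.005 0.25 0.8;0 0 0 0.0967 0.005 0.3167 0.7;0 0 0 0.0967 0.005 0.3583 0.7;0 0 0 0.0967 0.005 0.3667 0.7;0 0 0 0.0967 0.005 0.3667 0.7"

```text
time: 25.82
eef_pos: [0.519, 0.3332, 0.0378]
tcp_rot: [-0.094, 0.996, 0.0, 0.0]
contact_force: [0.5, -0.0, 0.7]
opening: 0.845
finger_force: 0.0
```

Run:
```python
from h import *
s=st(); go([.5172,.3346,.026],100.5); shot("w13")
```

```text
t 25.82 p [0.519  0.3332 0.0378] open 0.845
[[-0.982, -0.187, 0.0], [-0.187, 0.982, 0.0], [-0.0, -0.0, -1.0]] F [ 0.5 -0.   0.7] q [ 0.41  0.42  1.84 -0.    0.88 -1.35]
shift [ 1.6  1.7 11.8] turn 0.3 closing yaw now 100.8
```

In the tool's units: 13 mm is 0.0217, 11 mm is 0.0183.

send_rows --rows "0 0 0 0.0017 0.0033 0.0083 0.7;0 0 0 0.0017 0.0033 0.015 0.7;0 0 0 0.0017 0.0033 0.0183 0.7;0 0 0 0.0017 0.0033 0.0217 0.7;0 0 0 0.0017 0.0033 0.0217 0.7;0 0 0 0.0017 0.0033 0.0217 0.7"

```text
time: 26.62
eef_pos: [0.5174, 0.3358, 0.0243]
tcp_rot: [-0.094, 0.996, 0.0, 0.0]
contact_force: [0.7, 1.2, 0.5]
opening: 0.849
finger_force: 0.0
```

In the tool's units: 1 mm is 0.0017.

send_rows --rows "0 0 0 0 0 0.0017 0.7;0 0 0 0 0 0.0017 0.7;0 0 0 0 0 0.0017 0.7"

```text
time: 27.0
eef_pos: [0.5173, 0.3358, 0.0233]
tcp_rot: [-0.094, 0.996, 0.0, -0.0]
contact_force: [0.3, 0.8, 0.1]
opening: 0.849
finger_force: 0.0
```

In the tool's units: 1 mm is 0.0017.

send_rows --rows "0 0 0 0 0 0.0017 0.7;0 0 0 0 0 0.0017 0.7;0 0 0 0 0 0.0017 0.7"

```text
time: 27.38
eef_pos: [0.5173, 0.3358, 0.0222]
tcp_rot: [-0.094, 0.996, -0.0, -0.0]
contact_force: [1.1, 0.3, 0.0]
opening: 0.854
finger_force: 0.0
```

In the tool's units: 1 mm is 0.0017.

send_rows --rows "0 0 0 0 0 0.0017 0.7;0 0 0 0 0 0.0017 0.7;0 0 0 0 0 0.0017 0.7"

```text
time: 27.75
eef_pos: [0.5176, 0.3359, 0.0216]
tcp_rot: [-0.094, 0.996, 0.0, 0.0]
contact_force: [-1.4, -0.9, 2.4]
opening: 0.85
finger_force: 1.1
```

In the tool's units: 1 mm is 0.0017.

send_rows --rows "0 0 0 0 0 0.0017 0.7;0 0 0 0 0 0.0017 0.7;0 0 0 0 0 0.0017 0.7"

```text
time: 28.12
eef_pos: [0.5176, 0.3359, 0.0215]
tcp_rot: [-0.094, 0.996, -0.0, -0.0]
contact_force: [-3.0, -1.5, 8.1]
opening: 0.85
finger_force: 3.7
```

In the tool's units: -4 mm is -0.0067, -1 mm is -0.0017.

send_rows --rows "0 0 0 0 -0.0017 -0.0067 0.7;0 0 0 0 -0.0017 -0.0067 0.7;0 0 0 0 -0.0017 -0.0067 0.55;0 0 0 0 -0.0017 -0.0067 0.4;0 0 0 0 -0.0017 -0.0067 0.2;0 0 0 0 -0.0017 -0.0067 0.2;0 0 0 0 -0.0017 -0.0067 0.2" --grip_force 20

```text
time: 29.0
eef_pos: [0.5179, 0.335, 0.0245]
tcp_rot: [-0.094, 0.996, 0.0, 0.0]
contact_force: [0.3, 0.9, 1.7]
opening: 0.732
finger_force: 23.3
```

In the tool's units: -30 mm is -0.05, -15 mm is -0.025.

send_rows --rows "0 0 0 0 0 -0.0067 0.2;0 0 0 0 0 -0.025 0.2;0 0 0 0 0 -0.05 0.2;0 0 0 0 0 -0.05 0.2"

```text
time: 29.5
eef_pos: [0.5189, 0.3354, 0.0567]
tcp_rot: [-0.094, 0.996, 0.001, 0.002]
contact_force: [-0.4, 0.7, 0.3]
opening: 0.728
finger_force: 21.9
```

Run:
```python
from h import *
s=st(); print(s["finger_force"]); p=shot("w14")
for r in ctrl.look_for(p,"churi")[:2]: print(r["p"],np.round(w(p,r["position"]),4),np.round(proj(p,w(p,r["position"]))))
h,s,v=[x.astype(int) for x in cv2.split(cv2.cvtColor(p["color"],cv2.COLOR_RGB2HSV))]
m=((h>13)&(h<32)&(s>90)&(v>50)).astype(np.uint8)
for z in (.035,.039,.043): fit(p,m,(225,195,415,375),z,.0315,"z%.3f"%z)
```

```text
t 29.5 p [0.5189 0.3354 0.0567] open 0.728
[[-0.982, -0.188, 0.004], [-0.188, 0.982, 0.002], [-0.004, 0.001, -1.0]] F [-0.4  0.7  0.3] q [ 0.41  0.39  1.84  0.    0.91 -1.35]
21.94901281502098
0.86 [0.5253 0.3362 0.0433] [315. 287.]
z0.035 free [0.5244 0.338  0.0339] fixed r [0.5233 0.3379] res 0.4 46
z0.039 free [0.5219 0.3376 0.033 ] fixed r [0.5213 0.3375] res 0.39 46
z0.043 free [0.5194 0.3371 0.032 ] fixed r [0.5192 0.337 ] res 0.38 46
```

In the tool's units: -180 mm is -0.3, -130 mm is -0.2167.

send_rows --rows "0 0 0 0 0 -0.025 0.2;0 0 0 0 0 -0.0667 0.2;0 0 0 0 0 -0.1083 0.2;0 0 0 0 0 -0.1167 0.2;0 0 0 0 -0.05 -0.1167 0.2;0 0 0 -0.0083 -0.1333 -0.1167 0.2;0 0 0 -0.0167 -0.2167 -0.1167 0.2;0 0 0 -0.025 -0.3 -0.1167 0.2"

```text
time: 30.6
eef_pos: [0.5658, 0.1594, 0.1235]
tcp_rot: [-0.095, 0.996, 0.0, -0.001]
contact_force: [0.3, 0.4, 0.0]
opening: 0.73
finger_force: 22.0
```

Run:
```python
from h import *
s=st(); go([.4588,-.0715,.11],98.5)
```

```text
t 30.6 p [0.5658 0.1594 0.1235] open 0.73
[[-0.982, -0.188, -0.001], [-0.188, 0.982, -0.0], [0.001, 0.0, -1.0]] F [0.3 0.4 0. ] q [ 0.1   0.24  1.89  0.    1.02 -1.66]
shift [ 148.5 -206.6   13.7] turn 2.3 closing yaw now 100.8
```

In the tool's units: -206 mm is -0.3433, -202 mm is -0.3367.

send_rows --rows "0 0 0 0.05 -0.0667 0.0083 0.2;0 0 0 0.1 -0.1417 0.0167 0.2;0 0 0 0.1533 -0.2167 0.0217 0.2;0 0 0 0.2083 -0.2917 0.0217 0.2;0 0 0 0.2417 -0.3367 0.0217 0.2;0 0 0 0.2483 -0.3433 0.0217 0.2;0 0 0 0.2483 -0.3433 0.0217 0.2;0 0 0 0.2483 -0.3433 0.0217 0.2"

```text
time: 31.6
eef_pos: [0.4588, -0.0686, 0.1112]
tcp_rot: [-0.095, 0.995, 0.0, -0.0]
contact_force: [-0.6, -0.3, -0.5]
opening: 0.729
finger_force: 22.0
```

Run:
```python
from h import *
s=st(); go([.4588,-.0718,.0675]); p=shot("w15")
for r in ctrl.look_for(p,"churi")[:2]: print(r["p"],np.round(w(p,r["position"]),4))
```

```text
t 31.6 p [ 0.4588 -0.0686  0.1112] open 0.729
[[-0.982, -0.189, -0.0], [-0.189, 0.982, 0.0], [0.0, 0.0, -1.0]] F [-0.6 -0.3 -0.5] q [-0.37 -0.01  2.19  0.    0.96 -2.13]
shift [ 0.6 -3.2 43.7] turn 0 closing yaw now 100.9
0.84 [ 0.466  -0.0663  0.0987]
```

In the tool's units: 41 mm is 0.0683, 38 mm is 0.0633.

send_rows --rows "0 0 0 0.0017 -0.005 0 0.2;0 0 0 0.0017 -0.005 0.02 0.2;0 0 0 0.0017 -0.005 0.04 0.2;0 0 0 0.0017 -0.005 0.055 0.2;0 0 0 0.0017 -0.005 0.0633 0.2;0 0 0 0.0017 -0.005 0.0683 0.2;0 0 0 0.0017 -0.005 0.0683 0.2;0 0 0 0.0017 -0.005 0.0683 0.2"

```text
time: 32.7
eef_pos: [0.4583, -0.0727, 0.0707]
tcp_rot: [-0.094, 0.996, -0.0, 0.0]
contact_force: [-0.2, 0.9, 0.3]
opening: 0.728
finger_force: 22.0
```

In the tool's units: 1 mm is 0.0017.

send_rows --rows "0 0 0 0 0 0.0017 0.2;0 0 0 0 0 0.0017 0.2;0 0 0 0 0 0.0017 0.2"

```text
time: 33.08
eef_pos: [0.458, -0.0726, 0.0694]
tcp_rot: [-0.094, 0.996, -0.0, 0.0]
contact_force: [0.2, 0.1, -0.7]
opening: 0.727
finger_force: 22.0
```

In the tool's units: 1 mm is 0.0017.

send_rows --rows "0 0 0 0 0 0.0017 0.2;0 0 0 0 0 0.0017 0.2;0 0 0 0 0 0.0017 0.2"

```text
time: 33.45
eef_pos: [0.458, -0.0726, 0.0683]
tcp_rot: [-0.094, 0.996, -0.0, -0.0]
contact_force: [0.1, -0.2, -0.4]
opening: 0.73
finger_force: 22.0
```

send_rows --rows "0 0 0 0 0 0.0017 0.2;0 0 0 0 0 0.0017 0.2;0 0 0 0 0 0.0017 0.2"

```text
time: 33.83
eef_pos: [0.4581, -0.0727, 0.0674]
tcp_rot: [-0.094, 0.996, -0.0, 0.0]
contact_force: [-0.2, 0.3, 1.5]
opening: 0.727
finger_force: 23.1
```

In the tool's units: 1 mm is 0.0017.

send_rows --rows "0 0 0 0 0 0.0017 0.2;0 0 0 0 0 0.0017 0.2;0 0 0 0 0 0.0017 0.2"

```text
time: 34.2
eef_pos: [0.4582, -0.0727, 0.0673]
tcp_rot: [-0.094, 0.996, 0.0, -0.0]
contact_force: [-2.8, 1.3, 8.9]
opening: 0.729
finger_force: 25.3
```

In the tool's units: -140 mm is -0.2333, -110 mm is -0.1833.

send_rows --rows "0 0 0 0 0 0 0.55;0 0 0 0 0 0 0.8;0 0 0 0 0 0 1;0 0 0 0 0 0 1;0 0 0 0 0 -0.0333 1;0 0 0 0 0 -0.1 1;0 0 0 0 0 -0.1833 1;0 0 0 0 0 -0.2333 1"

```text
time: 35.2
eef_pos: [0.4588, -0.0729, 0.209]
tcp_rot: [-0.094, 0.996, -0.001, 0.002]
contact_force: [-0.3, -0.1, 0.2]
opening: 1.004
finger_force: 0.0
```

Run:
```python
from h import *
s=st(); p=shot("w16")
for n in ["churi","cuff","lac","bone","kada","tin"]:
  for r in ctrl.look_for(p,n)[:1]: print(n,round(r["p"],2),np.round(w(p,r["position"]),4))
h,s,v=[x.astype(int) for x in cv2.split(cv2.cvtColor(p["color"],cv2.COLOR_RGB2HSV))]
u,vv=[int(x) for x in proj(p,[.4585,-.072,.057])]; m=((h>17)&(h<32)&(s>90)&(v>50)).astype(np.uint8)
print(u,vv); fit(p,m,(u-45,vv-45,u+45,vv+45),.054,.0315,"churi z54")
```

```text
t 35.2 p [ 0.4588 -0.0729  0.209 ] open 1.004
[[-0.982, -0.188, 0.003], [-0.188, 0.982, -0.001], [-0.003, -0.002, -1.0]] F [-0.3 -0.1  0.2] q [-0.38 -0.15  2.12 -0.    1.17 -2.14]
churi 0.96 [ 0.4627 -0.0734  0.0566]
cuff 0.74 [ 0.459  -0.0641  0.0523]
lac 0.79 [ 0.461 -0.071  0.042]
bone 0.92 [ 0.4751 -0.0708  0.0221]
kada 0.78 [ 0.6351 -0.0704  0.0063]
tin 0.63 [ 7.208e-01 -4.420e-02  3.000e-04]
319 181
churi z54 free [ 0.4593 -0.072   0.0312] fixed r [ 0.4593 -0.0723] res 1.22 39
```

Churi fitted at height 54 mm, centred on the post; nothing touched. Handing in.

```bash
python3 -c "
from plant import ctrl
print(ctrl.sign_off())"
```

```text
the job is handed in; nothing more can be done
None
```

The set is stacked on the stand (bone, lac, copper bracelet, then the gold churi on top) and I handed the job in at about 35 s; the hand-in returned no verdict, but a last camera check put the churi centred on the post at the right height and the kada where it started, with the tin not clearly seen.

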